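# Set the pill dispenser's gate lever to the night slot

## Robot

A 6-joint arm with a two-finger parallel gripper is mounted at the origin on the work surface. World frame = base frame: x ahead of the robot, y to its left, z up, the work surface at z = 0. Lengths are in m, angles in rad, forces in N, time in s.
With the tool pointing down it reaches from about 0.375 to 0.925 m from the base axis. Payload 5.7 kg.
Tool frame: the origin (TCP) lies at the very end of the fingers, on their centre line; the grasp point (between the pads) lies 19 mm behind it (arm.grip_point_offset is the distance from the TCP to the grasp point, in m); z points along the fingers, y is the direction in which the jaws open and shut (so a half turn about z gives the same grasp; the last joint's range is limited). The gripper opens to 88 mm and grips with 3 to 60 N. Pads are 20 mm wide; open, the fingers measure 115 mm over their backs; the gripper's body (75 mm by 178 mm) begins 61 mm behind the grasp point.
Start: joints at [1.134, 0.359, 1.51, -0, 1.272, -0.115], TCP at [0.19, 0.569, 0.223] pointing down, gripper open.
Joint ranges: [-2.97, 2.97], [-1.01, 2.36], [0.21, 2.38], [-0.96, 4.11], [0.2, 2.71], [-2.98, 2.98]. Speed limits (rad/s): [2.39, 2.39, 3.14, 3.14, 3.14, 3.14].

## Interface

Orientations are given as a unit quaternion [w, x, y, z].
In Python, from workcell import telemetry, cams, arm, cut_out gives the robot as it stands.
- The arm moves only by the tool carry_out, never from a script. Its argument "increments" is text: rows parted by semicolons, each of 7 numbers parted by spaces: the shift along the world's x, y, z in cm, then the turn, a rotation vector about the world's x, y, z in rad, then the finger opening in cm, from 0 to 8.78. In form: tx ty tz ax ay az claw; .... A call has 1 to 10 rows; each row shifts and turns the pose as measured when the row begins; what a row does not reach is not made up. A row lasts 1/10 s, in which the tool goes at most 50 mm and 8.59 degrees, less where a joint would pass 70% of its speed; a pose out of reach is approached as far as the arm can. A call with a gripper value outside its range is refused whole. The fingers move at their own pace and stop on an object; "force" is the grip in N (left out, the last holds). Time passes only in rows, so rows that do not move let the fingers close. It gives the time, the measured TCP pose, the force and the opening at its end, in the units of the state.
- telemetry.read_state(): the state, without advancing time (a new reading comes with each control period).
- cams.capture(name): name is "scene" or "top"; returns the picture (480x640x3 uint8, blue, green, red); there is no depth.
- cams.camera_params(name): a dict with "fx", "fy", "cx", "cy" (pixels), "T" (4x4, takes a point from camera to world coordinates). Camera axes: x right, y down, z forward; pixel columns grow to the right and rows downward; lengths in m; the calibration is good to about 2 mm. A picture is of the moment at which its call begins. camera_params takes no time and is no camera call.
- arm.finish_job(): hands the job in, once; it reports no verdict.
Trained networks look in the newest picture that a camera, given by its name, has taken for a name from the list of things; names that differ only in an ending like _2 or _b are one class to them, and where a whole thing is asked for, a point or a joint stands for the part that bears it (a point fixed in the world has none). Each returns a list of dicts, best first, with "p" (0 to 1); they miss things now and then, are a little off and sometimes report something else, mostly with a low value. They report only what shows in the picture. A call takes as long as a camera call.
- cut_out(camera, target): "pixels" (480x640 bool, what is visible of it) and "rect" ([left, top, width, height] in pixels, round what is visible of it).
The state is a dict: "time_s": time; "joints": joint angles; "joint_vel": joint speeds; "joint_torque": joint torques, N m; "tool_pos": TCP position; "tcp_rot": TCP orientation; "ft_force": force on the tool from outside, world axes, zero at the start; "torque": the same for the moment, N m; "gripper_width": opening from 0.0 (shut) to 1.0 (fully open).
Only numpy, scipy, OpenCV 4.12 (cv2) and the standard library are available. Lean on these libraries where they do the work, as an engineer would, in place of code of your own. Each camera call takes 0.05 s, during which the arm holds its last target.

## Task

Set the pill dispenser for the night dose: push its gate lever out of the parking leg, along the cross slot and fully home into the corner leg that carries the crescent-moon tile, without putting the lever into any of the other three corner legs on the way. Leave the lever standing there and leave the small things around and on the case where they lie.

Things in the scene. Friction and masses are not known exactly. Their poses are not given: they have to be found in the camera images.
- case: navy plastic dispenser case, fixed, 200 (its x) by 190 (its y) by 75 mm high; origin under its centre; latches on its -x face. Its top has a flush grey 136 mm square plate with a dark gate slot 14 mm wide. About 1 N at the knob moves the lever in the gate; it stays where it is left.
- gate (a point): centre of the gate, on the plate's top (75 mm up), axes as the case. Cross slot along y at x = 0, y = -32 to 32 mm; corner legs at y = +25 and -25 run to x = +30 and -30 mm (an H); a parking leg at y = 0 runs only to x = -30. A lever pushed to +x out of the parking leg stops in the cross slot; pushed sideways it stops at the cross slot's end, in line with the corner legs.
- knob (a point): centre of the black ball knob, 28 mm across, on a 9 mm steel rod that tilts both ways about a pivot under the gate's centre, 10 mm above the surface; ball to pivot 125 mm, so it is 135 mm up when upright, about 120 mm up in a corner leg. From upright it travels about 42 mm along the case's x into a leg and 45 mm sideways. At the start it leans to the case's -x, in the parking leg.
- moon: the tile to choose: crescent moon, cream plastic, about 16 by 24 mm, 3 mm thick, fixed on the plate (origin at its underside, 75 mm up) at the end of one corner leg, 42.5 mm in x and 44.5 mm in y from the gate's centre: straight below the knob when the lever is home in that leg. Which corner has it changes.
- lever (a joint): tilt of the lever along the case's x, rad, positive to +x: about 0 in the cross slot (within 0.05), about +0.35 fully home in a +x leg, about -0.35 in a -x leg, -0.38 fully in the parking leg
- swing (a joint): sideways tilt of the lever, rad, positive to the case's +y: 0 in line with the parking leg, about +0.40 when pushed to the +y end (0.34 to 0.42 is in line with the +y corner legs), the same negative for the -y ones
- disc: tile in the same material at another corner leg: full disc 29 mm across; placed like the moon
- cross: tile in the same material at another corner leg: plus-shaped cross 30 mm across; placed like the moon
- bar: tile in the same material at another corner leg: single straight bar 30 by 9 mm; placed like the moon
- dish: loose white ceramic pill dish, 80 mm across, 24 mm high; origin under its centre; leave alone
- eyecup: loose clear plastic eye cup, 46 mm across, 40 mm high; origin under its centre; leave alone
- tube: loose closed yellow tube lying flat, about 133 by 34 by 22 mm; origin at its underside; leave alone
- jar: loose small amber jar, 44 mm across, 62 mm high; origin under its centre; leave alone
- tin: loose round metal pill tin, 60 mm across, 22 mm high; origin under its centre; leave alone
- tweezer: loose steel tweezer, 116 mm long, 8 mm high, lying on the case's top along its -x edge; origin at its underside; leave alone
- thermometer: loose white plastic thermometer lying flat, 130 mm long, 11 mm high; origin at its underside; leave alone

How it is judged:
At the end, for the whole second after the job is handed in: the lever stands still, home in the leg with the crescent tile: the knob's centre within 10 mm, seen from above, of the crescent tile's centre (horizontal distance between knob and moon below 0.01 m and velocity of joint lever between -0.05 and 0.05 rad/s and velocity of joint swing between -0.05 and 0.05 rad/s); the robot touches nothing.
It fails at once if the lever is put into one of the other three corner legs (knob within 15 mm of its tile, seen from above) (horizontal distance between knob and disc below 0.015 m or horizontal distance between knob and cross below 0.015 m or horizontal distance between knob and bar below 0.015 m).
It fails at once if one of the loose things is moved or lifted by more than 15 mm (distance of any of dish, eyecup, tube, jar, tin, tweezer, thermometer from where it was at the start of the episode above 0.015 m).
It also fails if it takes over 48 s, if anything falls off the work surface, if the arm or the gripper's body presses on something with over 40 N, if the wrist force passes 120 N, or if a joint passes its speed limit or range.

## Working session

There is one attempt and no reset: what is moved stays moved. The work goes in short steps, Python scripts to look and compute and a tool call to move; the robot and the scene stay as the last step left them, time stands still between calls to the robot, and variables do not carry over. Pictures are saved under pics/ and viewed, and the job is handed in when it is done.

Besides the shell and the picture viewer there is one more tool, called after "Request:" by a JSON object that holds its "op" and its "data", one argument or row to a line. carry_out: Moves the arm, as the interface text tells. Its arguments: {"type":"object","properties":{"increments":{"type":"string"},"force":{"type":"number"}},"required":["increments"]}

```bash
mkdir -p pics
cat > h.py <<'E'
from workcell import telemetry, cams, arm, cut_out
import cv2, numpy as np
def ray(cam,u,v):
    p=cams.camera_params(cam);T=np.array(p["T"])
    d=T[:3,:3]@np.array([(u-p["cx"])/p["fx"],(v-p["cy"])/p["fy"],1]);return T[:3,3],d/np.linalg.norm(d)
def atz(cam,u,v,z):
    o,d=ray(cam,u,v);return o+d*(z-o[2])/d[2]
def proj(cam,P):
    p=cams.camera_params(cam);T=np.linalg.inv(np.array(p["T"]));q=T[:3,:3]@np.array(P)+T[:3,3]
    return np.array([p["fx"]*q[0]/q[2]+p["cx"],p["fy"]*q[1]/q[2]+p["cy"]])
def tri(a,b):
    (o1,d1),(o2,d2)=a,b
    A=np.stack([d1,-d2],1);s=np.linalg.lstsq(A,o2-o1,rcond=None)[0]
    p,q=o1+s[0]*d1,o2+s[1]*d2;return (p+q)/2,np.linalg.norm(p-q)
def cen(cam,t):
    r=cut_out(cam,t)
    if not r: return None
    r=r[0];ys,xs=np.nonzero(r["pixels"]);return xs.mean(),ys.mean(),r["p"],r["rect"],len(xs)
E
python3 - <<'E'
from h import *
for c in("scene","top"):
    cv2.imwrite(f"pics/{c}0.png",cams.capture(c))
    print(c,np.round(cams.camera_params(c)["T"],3).tolist(),cams.camera_params(c)["fx"])
    for t in("moon","disc","cross","bar","knob","case"): print(t,cen(c,t))
E
```

```text
scene [[0.172, 0.666, -0.726, 1.197], [0.985, -0.102, 0.14, -0.096], [0.019, -0.739, -0.673, 0.711], [0.0, 0.0, 0.0, 1.0]] 525.4544599615945
moon (np.float64(302.5157894736842), np.float64(304.11578947368423), 0.41, [294.7, 298.2, 15.0, 11.2], 95)
disc (np.float64(283.25), np.float64(267.0380434782609), 0.61, [273.7, 258.1, 15.6, 11.7], 184)
cross (np.float64(352.4117647058824), np.float64(286.7450980392157), 0.43, [342.3, 278.6, 21.8, 13.6], 153)
bar (np.float64(309.3821510297483), np.float64(249.39359267734554), 0.68, [299.6, 228.9, 19.8, 54.6], 437)
knob None
case (np.float64(319.2244287494807), np.float64(293.54034067303695), 0.56, [245.6, 230.6, 148.9, 118.5], 12035)
top [[-0.007, -0.99, 0.139, 0.461], [-1.0, 0.011, 0.026, 0.031], [-0.028, -0.139, -0.99, 0.942], [0.0, 0.0, 0.0, 1.0]] 527.5093482384377
moon (np.float64(318.26517571884983), np.float64(315.9488817891374), 0.66, [290.6, 304.5, 70.7, 24.1], 626)
disc (np.float64(365.8446215139442), np.float64(243.71713147410358), 0.61, [357.3, 237.8, 15.4, 16.2], 251)
cross (np.float64(302.0357142857143), np.float64(207.0654761904762), 0.57, [292.9, 198.4, 16.7, 18.2], 168)
bar (np.float64(333.813746882793), np.float64(225.79145885286783), 0.64, [267.2, 153.8, 137.0, 144.6], 12832)
knob (np.float64(339.4260089686099), np.float64(246.7219730941704), 0.57, [334.6, 238.1, 14.6, 17.1], 223)
case (np.float64(334.0136441602994), np.float64(225.66349602370187), 0.81, [266.3, 160.8, 140.4, 136.4], 12826)
```

View pics/scene0.png

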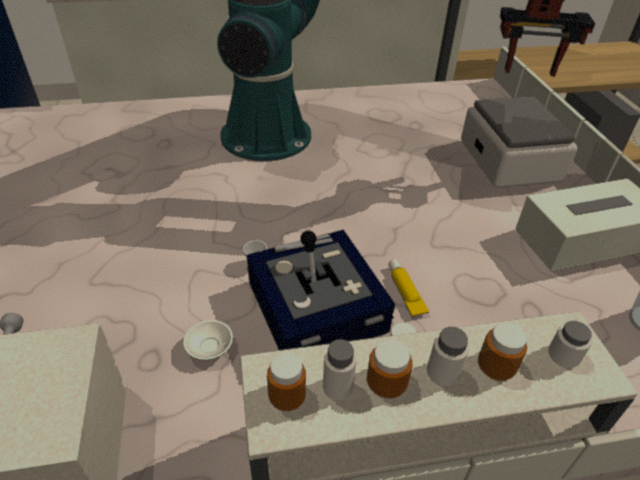

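View pics/top0.png

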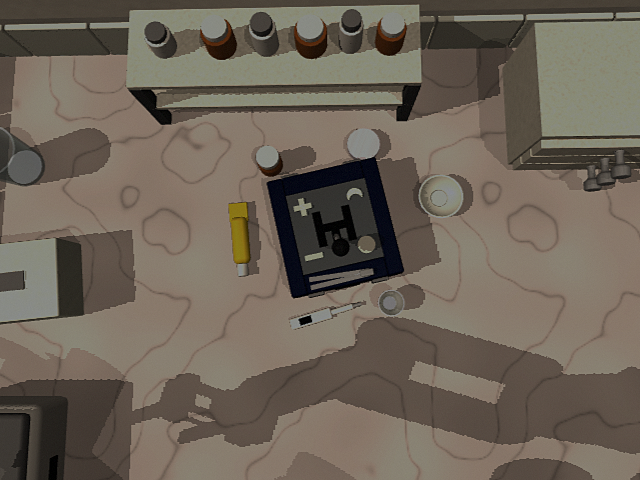

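Run:
```python
import cv2
a=cv2.imread("pics/scene0.png")[210:370,230:410];b=cv2.imread("pics/top0.png")[145:305,255:415]
cv2.imwrite("pics/z1.png",cv2.resize(a,(675,600),interpolation=3));cv2.imwrite("pics/z2.png",cv2.resize(b,(600,600),interpolation=3))
```

```text
(no output)
```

View pics/z1.png

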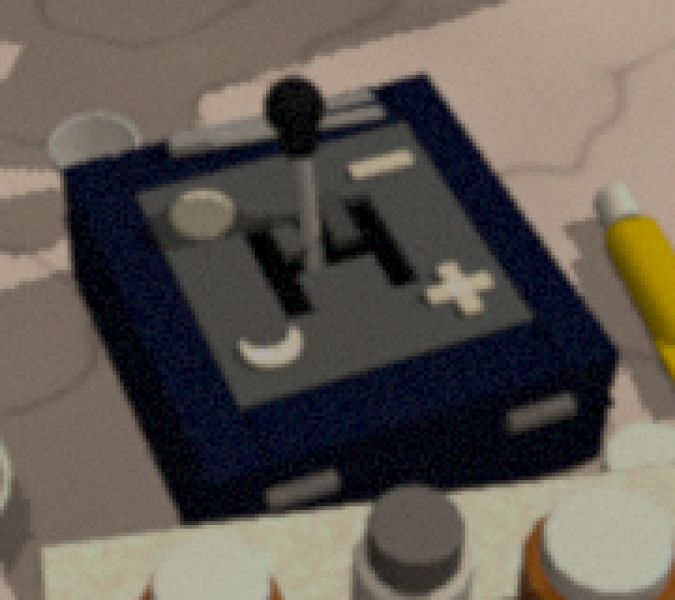

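View pics/z2.png

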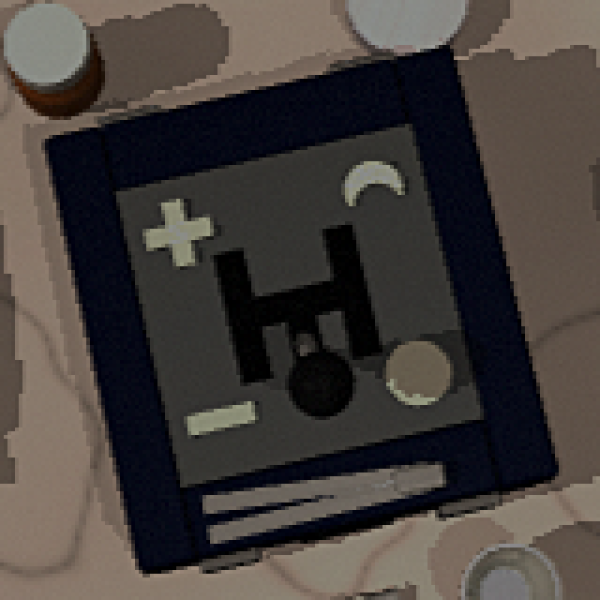

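The moon tile sits at top px ≈(355,194) and scene px ≈(302,304). That is the corner at case +x, -y, far from the robot and to its right. The knob leans toward the robot, at top px (340,246) and scene px ≈(309,238). The network's "moon" in the top view and "bar" in both views are wrong, so I'll take those pixels from the pictures.

Run:
```python
from h import *
from scipy.optimize import least_squares
top=dict(moon=(354.7,193.8),cross=(302.4,207.1),bar=(314,256.8),disc=(366.3,244.3))
sc=dict(moon=(302.3,304),cross=(352.6,286.6),bar=(331.3,253.5),disc=(283.6,267.1))
for t in top:
    P,e=tri(ray("top",*top[t]),ray("scene",*sc[t])); print(t,P.round(4),round(e,4),atz("top",*top[t],.077).round(4),atz("scene",*sc[t],.077).round(4))
m=dict(moon=(1,-1),cross=(1,1),bar=(-1,1),disc=(-1,-1))
W=lambda p,x,y,z:np.array([p[0]+np.cos(p[2])*x-np.sin(p[2])*y,p[1]+np.sin(p[2])*x+np.cos(p[2])*y,z])
f=lambda p:np.concatenate([proj(c,W(p,.0425*s[0],.0445*s[1],.077))-d[t] for t,s in m.items() for c,d in(("top",top),("scene",sc))])
r=least_squares(f,[.5,0,0]);print(r.x,np.degrees(r.x[2]),np.abs(r.fun).max())
k,e=tri(ray("top",340.3,246.8),ray("scene",308.7,237.5));print("knob",k,e)
R=np.array([[np.cos(r.x[2]),np.sin(r.x[2])],[-np.sin(r.x[2]),np.cos(r.x[2])]]);print("knob in case",R@(k[:2]-r.x[:2]))
for n,q in dict(knob0=(-.0465,0),up=(0,0),side=(0,-.0487),home=(.0425,-.0445)).items(): print(n,W(r.x,*q,0)[:2].round(4))
s=telemetry.read_state();print(s["tool_pos"],s["tcp_rot"],s["time_s"],s["ft_force"])
for n in("jar","tin","dish","eyecup"):
  c=cen("top",n);print(n,c[:3],atz("top",c[0],c[1],.03).round(3))
```

```text
moon [ 0.6466 -0.0067  0.0741] 0.0002 [ 0.646  -0.0065  0.077 ] [ 0.649  -0.0072  0.077 ]
cross [0.6244 0.0809 0.0769] 0.0005 [0.6245 0.0811 0.077 ] [0.6245 0.0806 0.077 ]
bar [0.541  0.0618 0.0769] 0.0008 [0.541  0.0622 0.077 ] [0.541  0.0614 0.077 ]
disc [ 0.5609 -0.025   0.0759] 0.0015 [ 0.5609 -0.0242  0.077 ] [ 0.5618 -0.0258  0.077 ]
[0.59349398 0.02771917 0.22853979] 13.094365260283427 1.988561088691256
knob [0.55132191 0.01909744 0.12932534] 0.000681016634200716
knob in case [-0.04302882  0.00115677]
knob0 [0.5482 0.0172]
up [0.5935 0.0277]
side [ 0.6045 -0.0197]
home [ 0.645 -0.006]
[0.18976734 0.56918906 0.22265705] [ 1.00135462e-05  1.60201368e-01  9.87084354e-01 -1.77213622e-05] 0.7 [ 0.45557903 -0.00218244 -0.04066155]
jar (np.float64(239.684165232358), np.float64(236.1592082616179), 0.69) [0.583 0.194 0.03 ]
tin (np.float64(363.05392156862746), np.float64(143.6825980392157), 0.73) [ 0.747 -0.025  0.03 ]
dish (np.float64(440.35724043715845), np.float64(196.0601092896175), 0.91) [ 0.65  -0.158  0.03 ]
eyecup (np.float64(390.83011583011586), np.float64(303.0945945945946), 0.9) [ 0.465 -0.067  0.03 ]
```

Both views agree: the tiles triangulate to 74–77 mm high (expected 75–78) and the knob to 129 mm (expected ~126). The case yaw is 13.1°. I'll grip the knob with the jaws along the case's y, starting by moving over it.

Request:
{"op": "carry_out", "data": {
  "increments": "2.5 -3.9 0 0 0 0.06 8; 2.5 -3.9 0 0 0 0.06 8; 2.5 -3.9 0 0 0 0.06 8; 2.5 -3.9 0 0 0 0.06 8; 2.5 -3.9 0 0 0 0.06 8; 2.5 -3.9 0 0 0 0.06 8; 2.5 -3.9 0 0 0 0.06 8; 2.5 -3.9 0 0 0 0.06 8; 2.5 -3.9 0 0 0 0.06 7; 2.5 -3.9 0 0 0 0.01 7",
  "force": 15
}}

```text
time_s: 1.9
tool_pos: [0.4446, 0.1706, 0.2245]
tcp_rot: [0.002, -0.131, 0.991, 0.003]
ft_force: [0.7, 1.1, 0.0]
gripper_width: 0.805
```

Request:
{"op": "carry_out", "data": {
  "increments": "2.6 -3.8 0 0 0 0 7; 2.6 -3.8 0 0 0 -0.03 7; 2.6 -3.8 0 0 0 0 7; 1.5 -2.5 0 0 0 0 7; 0 0 0 0 0 0 7; 0 0 0 0 0 0 7"
}}

```text
time_s: 2.5
tool_pos: [0.5445, 0.0193, 0.2255]
tcp_rot: [0.005, -0.111, 0.994, 0.003]
ft_force: [-0.2, 0.5, 0.3]
gripper_width: 0.799
```

Request:
{"op": "carry_out", "data": {
  "increments": "0.6 -0.1 -2.5 0 0 0 7; 0 0 -3 0 0 0 7; 0 0 -3 0 0 0 7; 0 0 -2 0 0 0 7; 0 0 0 0 0 0 7"
}}

```text
time_s: 3.0
tool_pos: [0.5479, 0.0246, 0.1194]
tcp_rot: [0.006, -0.114, 0.993, 0.003]
ft_force: [-0.2, -0.4, 1.6]
gripper_width: 0.803
```

Run:
```python
from h import *
a=cams.capture("scene");b=cams.capture("top")
print(telemetry.read_state()["tool_pos"],telemetry.read_state()["ft_force"])
cv2.imwrite("pics/c1.png",np.hstack([cv2.resize(a[170:330,230:390],(400,400)),cv2.resize(b[145:305,255:415],(400,400))]))
```

```text
[0.54999867 0.02414893 0.12184083] [1.18833077 1.2345366  1.06494637]
```

View pics/c1.png

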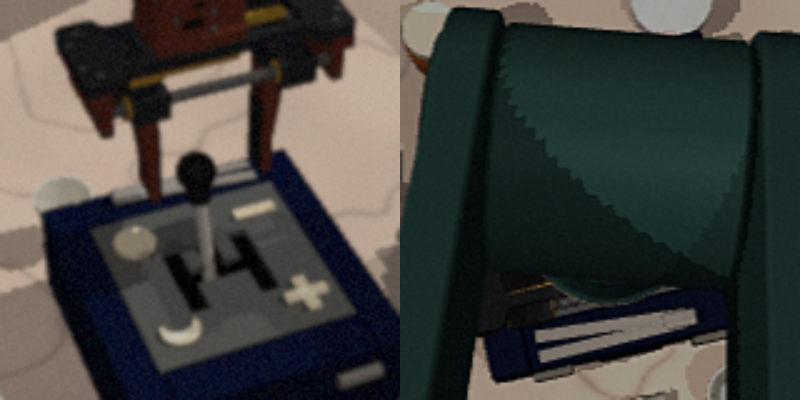

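The knob stands between the fingertips (scene crop: tips at (150,195) and (260,165), knob at (197,175)). I'll correct about 5 mm in y and 6 mm down, then close.

Request:
{"op": "carry_out", "data": {
  "increments": "0.1 -0.6 -0.7 0 0 0 7; 0 0 0 0 0 0 5; 0 0 0 0 0 0 2.5; 0 0 0 0 0 0 2; 0 0 0 0 0 0 2; 0 0 0 0 0 0 2; 0 0 0 0 0 0 2; 0 0 0 0 0 0 2",
  "force": 15
}}

```text
time_s: 3.9
tool_pos: [0.5545, 0.0181, 0.1196]
tcp_rot: [0.012, -0.114, 0.993, 0.002]
ft_force: [0.2, -0.8, -1.6]
gripper_width: 0.308
```

Run:
```python
from h import *
a=cams.capture("scene")
print(telemetry.read_state()["tool_pos"],telemetry.read_state()["ft_force"],telemetry.read_state()["gripper_width"]*87.8)
cv2.imwrite("pics/c2.png",cv2.resize(a[170:330,230:390],(600,600)))
```

```text
[0.55446954 0.0181692  0.11951788] [-0.55914324  0.62922961  0.00656815] 27.192829971679704
```

View pics/c2.png

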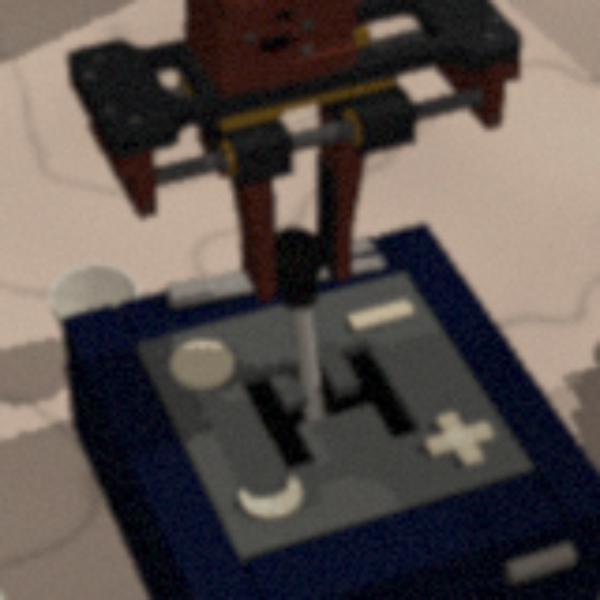

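Gripped at 27–28 mm, which matches the ball. Next I'll push it out of the parking leg along case +x.

Request:
{"op": "carry_out", "data": {
  "increments": "1 0.25 0.2 0 0 0 2; 1 0.25 0.2 0 0 0 2; 1 0.25 0.2 0 0 0 2; 0.9 0.2 0.1 0 0 0 2; 0 0 0 0 0 0 2; 0 0 0 0 0 0 2"
}}

```text
time_s: 4.55
tool_pos: [0.594, 0.0276, 0.1268]
tcp_rot: [0.01, -0.115, 0.993, 0.002]
ft_force: [-1.1, -0.8, 1.8]
gripper_width: 0.311
```

Run:
```python
from h import *
a=cams.capture("scene")
print(telemetry.read_state()["tool_pos"],telemetry.read_state()["ft_force"],telemetry.read_state()["gripper_width"]*87.8)
print(proj("scene",[.5935,.0277,.135]))
cv2.imwrite("pics/c3.png",cv2.resize(a[170:330,230:390],(600,600)))
```

```text
[0.59385483 0.02760927 0.12684572] [-0.05104603 -0.33794908  2.2844295 ] 26.962098573357746
[318.5580935  251.56999898]
```

View pics/c3.png

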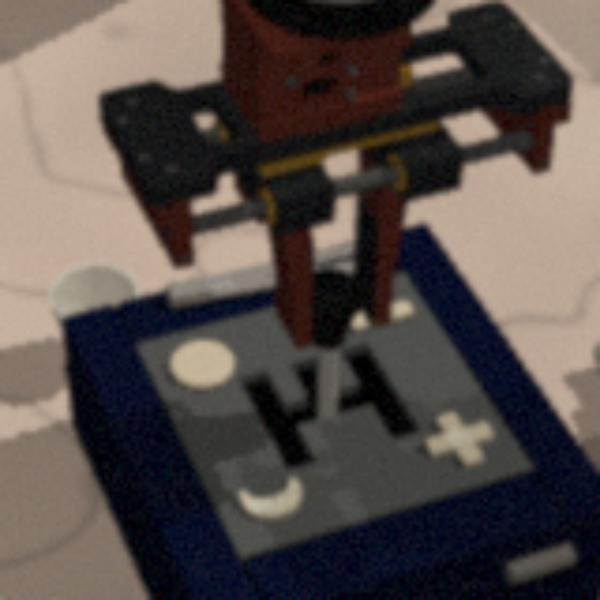

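The knob appears at about (333,306) in the crop, against (332,306) predicted for upright, so the lever is in the cross slot. Next is sideways along case -y.

Request:
{"op": "carry_out", "data": {
  "increments": "0.3 -1 0 0 0 0 2; 0.2 -1 -0.1 0 0 0 2; 0.25 -1 -0.2 0 0 0 2; 0.2 -0.9 -0.3 0 0 0 2; 0 0 0 0 0 0 2"
}}

```text
time_s: 5.1
tool_pos: [0.6029, -0.0134, 0.1205]
tcp_rot: [0.01, -0.114, 0.993, 0.003]
ft_force: [-0.6, 1.8, -0.3]
gripper_width: 0.309
```

Run:
```python
from h import *
a=cams.capture("scene")
s=telemetry.read_state();t=np.array(s["tool_pos"]);y=np.radians(13.09)
R=np.array([[np.cos(y),np.sin(y)],[-np.sin(y),np.cos(y)]])
print(t,R@(t[:2]-[.5935,.0277]),s["ft_force"],s["gripper_width"]*87.8)
print((proj("scene",[.6045,-.0197,.125])-[230,170])*3.75)
cv2.imwrite("pics/c4.png",cv2.resize(a[170:330,230:390],(600,600)))
```

```text
[ 0.60288541 -0.01310469  0.12061753] [-9.99646673e-05 -4.18700258e-02] [0.31142796 0.44435544 1.00963681] 26.983562863708244
[226.07474199 352.26582154]
```

View pics/c4.png

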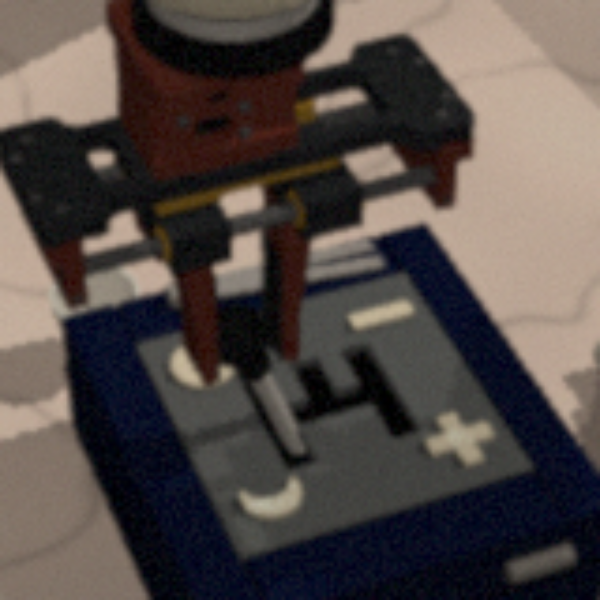

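The lever is in the cross slot at 42 mm sideways (swing ≈0.34). A few mm more, then +x into the moon leg.

Request:
{"op": "carry_out", "data": {
  "increments": "0.1 -0.4 -0.1 0 0 0 2; 0 0 0 0 0 0 2; 0.9 0.2 0 0 0 0 2; 0.9 0.2 -0.1 0 0 0 2; 0 0 0 0 0 0 2"
}}

```text
time_s: 5.65
tool_pos: [0.6231, -0.0138, 0.1183]
tcp_rot: [0.009, -0.114, 0.993, 0.003]
ft_force: [0.4, 0.9, 0.2]
gripper_width: 0.31
```

```bash
cat > chk.py <<'E'
from h import *
import sys
a=cams.capture("scene")
s=telemetry.read_state();t=np.array(s["tool_pos"]);y=np.radians(13.09)
R=np.array([[np.cos(y),np.sin(y)],[-np.sin(y),np.cos(y)]])
print(t,R@(t[:2]-[.5935,.0277]),s["ft_force"],s["gripper_width"]*87.8)
print((proj("scene",[.645,-.006,.120])-[230,170])*3.75)
cv2.imwrite(sys.argv[1],cv2.resize(a[170:330,230:390],(600,600)))
E
python3 chk.py pics/c5.png
```

```text
[ 0.62280574 -0.0138259   0.1183671 ] [ 0.0191394  -0.04708408] [-0.41755281  0.37907606  0.29539988] 27.092993539941904
[272.86684635 425.54882852]
```

View pics/c5.png

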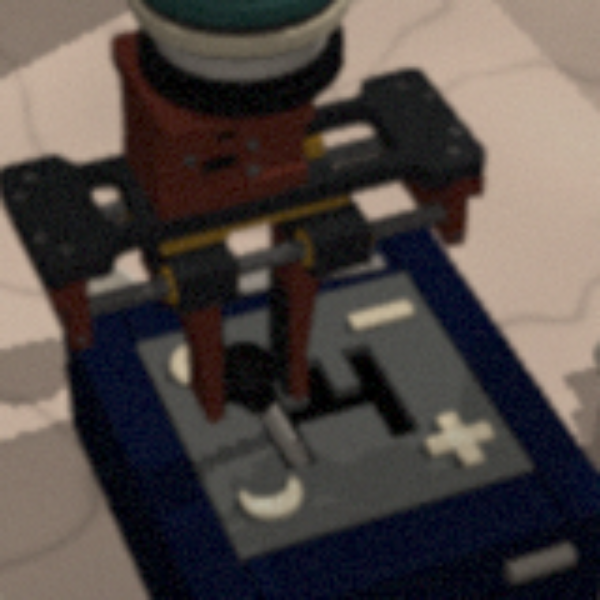

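It is entering the moon leg with no resistance. 24 mm to go.

Request:
{"op": "carry_out", "data": {
  "increments": "0.9 0.2 -0.2 0 0 0 2; 0.8 0.2 -0.2 0 0 0 2; 0.6 0.2 -0.2 0 0 0 2; 0 0 0 0 0 0 2; 0 0 0 0 0 0 2"
}}

```text
time_s: 6.2
tool_pos: [0.6488, -0.0071, 0.1119]
tcp_rot: [0.01, -0.115, 0.993, 0.002]
ft_force: [-0.8, -0.2, 1.5]
gripper_width: 0.311
```

```bash
python3 chk.py pics/c6.png
```

```text
[ 0.64880435 -0.00708059  0.11191913] [ 0.04599014 -0.04640223] [0.03565038 0.41546608 0.88621169] 26.605064859748218
[272.86684635 425.54882852]
```

View pics/c6.png

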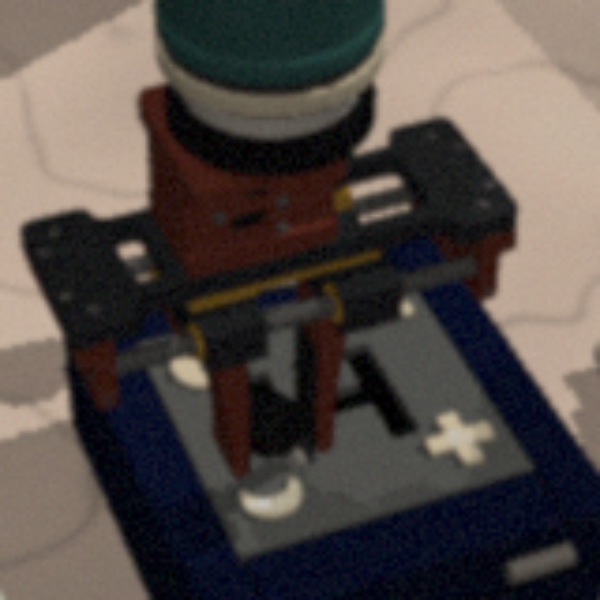

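The knob is at about (279,417) in the crop, against (273,425) predicted for home. I'll push a little more to feel the end stop.

Request:
{"op": "carry_out", "data": {
  "increments": "0.3 0.05 0 0 0 0 2; 0.3 0.05 -0.1 0 0 0 2; 0 0 0 0 0 0 2"
}}

```text
time_s: 6.55
tool_pos: [0.6519, -0.0063, 0.1107]
tcp_rot: [0.007, -0.115, 0.993, 0.002]
ft_force: [-1.2, 0.1, 1.9]
gripper_width: 0.31
```

```bash
python3 chk.py pics/c7.png
```

```text
[ 0.65184636 -0.00632204  0.11068658] [ 0.04912491 -0.04635235] [-3.55216163 -0.42238579  3.27656101] 27.073040498644264
[272.86684635 425.54882852]
```

View pics/c7.png

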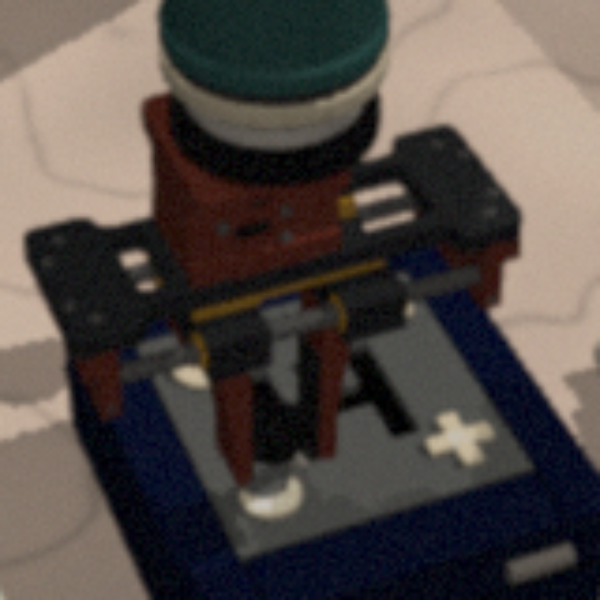

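The force along x rose to 3.5 N, so the end stop is reached. Releasing and rising.

Request:
{"op": "carry_out", "data": {
  "increments": "-0.1 0 0 0 0 0 4; 0 0 0 0 0 0 6; 0 0 0 0 0 0 6; 0 0 0 0 0 0 6; 0 0 2 0 0 0 6; 0 0 3 0 0 0 6; 0 0 4 0 0 0 6; 0 0 4 0 0 0 6"
}}

```text
time_s: 7.4
tool_pos: [0.6471, -0.0058, 0.2368]
tcp_rot: [0.002, -0.114, 0.993, 0.004]
ft_force: [0.3, -0.5, -0.3]
gripper_width: 0.679
```

Request:
{"op": "carry_out", "data": {
  "increments": "-2 4 0 0 0 0 6; -2 4 0 0 0 0 6; -2 4 0 0 0 0 6; -2 4 0 0 0 0 6; -2 4 0 0 0 0 6; -2 4 0 0 0 0 6; -2 4 0 0 0 0 6; 0 0 0 0 0 0 6; 0 0 0 0 0 0 6"
}}

```text
time_s: 8.3
tool_pos: [0.5082, 0.2824, 0.2466]
tcp_rot: [0.013, -0.113, 0.994, 0.003]
ft_force: [0.3, -0.2, 0.2]
gripper_width: 0.681
```

```bash
python3 chk.py pics/c8.png
python3 - <<'E'
from h import *
b=cams.capture("top");print((proj("top",[.645,-.006,.120])-[255,145])*3.75)
cv2.imwrite("pics/t8.png",cv2.resize(b[145:305,255:415],(600,600)))
cv2.imwrite("pics/t8f.png",b)
E
```

```text
[0.50823842 0.28225334 0.24661374] [-0.02539453  0.26724906] [-0.03264692  0.56161065 -0.47770012] 60.15596061320749
[272.86684635 425.54882852]
[376.87184333 164.04009236]
```

View pics/c8.png

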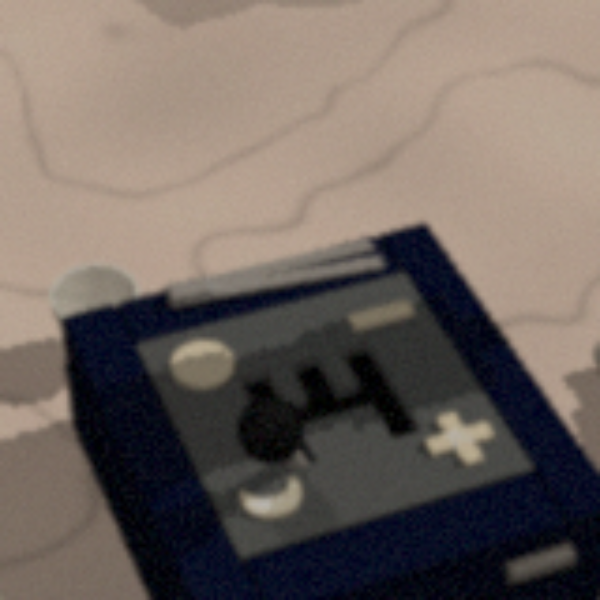

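View pics/t8.png

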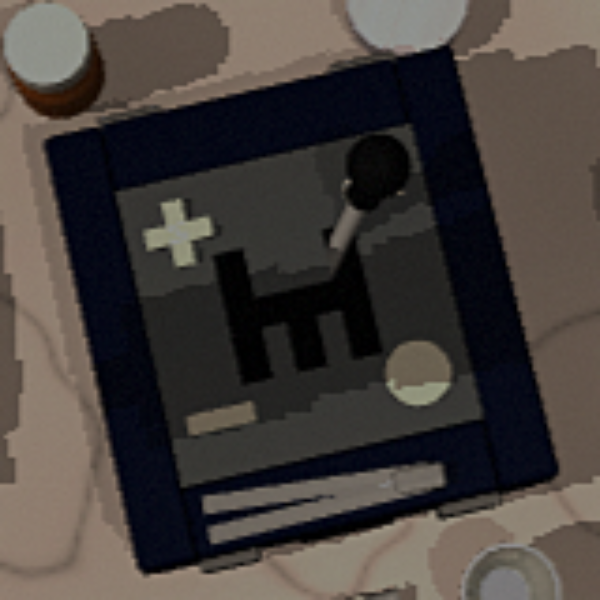

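View pics/t8f.png

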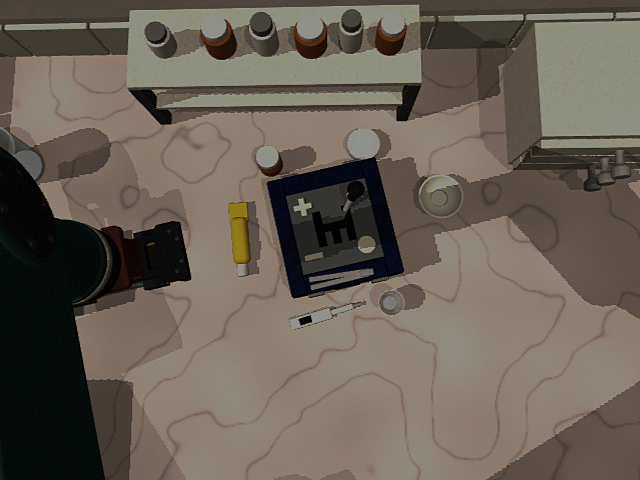

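The knob is at (378,165) in the top crop, against (377,164) predicted over the moon. In the scene crop it is at (271,429), against (273,425). The loose things appear unmoved, so I'll hand in.

Run:
```python
from h import *
k,e=tri(ray("top",255+378/3.75,145+165/3.75),ray("scene",230+271/3.75,170+429/3.75));print(k,e,np.linalg.norm(k[:2]-[.645,-.006]))
arm.finish_job()
```

```text
[ 0.64499767 -0.00666351  0.11804005] 0.00021049661163608202 0.0006635092051775708
the job is handed in; nothing more can be done
```

The lever now stands home in the crescent-moon leg (case +x, -y corner), and the job is handed in. I gripped the knob lightly, pushed it out of the parking leg, along the cross slot to -y and into the moon leg until it met the end stop. Then I let go and backed away, at about 8.4 s on the robot's clock.

- **Knob position:** from two views after release, it is about 0.7 mm horizontally from the fitted moon tile centre (limit 10 mm). It stands 118 mm high, against about 120 mm expected.
- **Other legs and loose things:** the lever entered none of the other three corner legs. Comparing the before and after pictures by eye, the loose things look unmoved. The arm was clear of everything.
- **Not checked:** I did not measure how far each loose thing moved, and I could not read the lever's speed directly.
- **Disagreements:** the network got "moon" wrong in the top view and "bar" in both views, so I read those tile positions from the pictures myself. The text puts latches on the case's -x face, but they seem to show on both faces. I set the direction from the parking leg and the tweezer instead.

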